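# Gauge two hinge blocks and set the tight one aside

### The arm

A 6-joint arm with a two-finger parallel gripper is mounted at the origin on the work surface. World frame = base frame: x ahead of the robot, y to its left, z up, the work surface at z = 0. Lengths are in m, angles in rad, forces in N, time in s.
With the tool pointing down it reaches from about 0.35 to 0.85 m from the base axis. Payload 8.1 kg.
Tool frame: the origin (TCP) lies at the very end of the fingers, on their centre line; the grasp point (between the pads) lies robot.hold_point_z behind it (robot.hold_point_z is the distance from the TCP to the grasp point, in m); z points along the fingers, y is the direction in which the jaws open and shut (so a half turn about z gives the same grasp; the last joint's range is limited). The gripper opens to 93 mm and grips with 3 to 60 N. Pads are 15 mm wide; open, the fingers measure 128 mm over their backs; the gripper's body (75 mm by 188 mm) begins 65 mm behind the grasp point.
Start: joints at [-1.244, 0.13, 1.488, -0, 1.523, -0.085], TCP at [0.24, -0.55, 0.219] pointing down, gripper open.
Joint ranges: [-2.96, 2.96], [-0.89, 2.26], [0.02, 2.5], [-1.34, 4.48], [0, 2.73], [-2.66, 2.66]. Speed limits (rad/s): [2.39, 2.39, 2.79, 3.14, 3.14, 3.14].

### API

Orientations are given as a rotation vector (axis times angle).
In Python, from plant import robot, cams gives the robot as it stands. The module is installed in compiled form; this text tells all that it offers.
- The arm moves only by the tool step_arm, never from a script. Its argument "deltas" is a list of rows, each an object with "offset": the shift along the tool's x, y, z in cm, a list of three; "roll": the turn about the tool's z in rad. In form: [{"offset": [x, y, z], "roll": roll}, ...]. A call has 1 to 12 rows; each row shifts and turns the commanded pose from where the row before left it, along the tool's axes as they then stand; what a row does not reach is not made up. A row lasts 1/8 s, in which the tool goes at most 62.5 mm and 10.7 degrees, less where a joint would pass 70% of its speed; a pose out of reach is approached as far as the arm can. A call with a gripper value outside its range is refused whole. "fingers" is the finger opening in cm, from 0 to 9.3, set as the call begins (left out, the last holds). The fingers move at their own pace and stop on an object; "grip_force" is the grip in N (left out, the last holds). Time passes only in rows, so rows that do not move let the fingers close. It gives the time, the measured TCP pose, the force and the opening at its end, in the units of the state.
- robot.read_state(): the state, without advancing time (a new reading comes with each control period).
- cams.read_camera(name): name is "scene" or "top" or "wrist"; returns a dict with "pixels" (384x512x3 uint8, red, green, blue), "fx", "fy", "cx", "cy" (pixels), "extrinsics" (4x4, takes a point from world to camera coordinates). Camera axes: x right, y down, z forward; pixel columns grow to the right and rows downward; lengths in m; the calibration is good to about 2 mm. A picture is of the moment at which its call begins. There is no depth.
- robot.close_job(): hands the job in, once; it reports no verdict.
Trained networks look in a picture, given as the dict that the camera call returned (one of the last four; its "shot" number tells which), for a name from the list of things; names that differ only in an ending like _2 or _b are one class to them, and where a whole thing is asked for, a point or a joint stands for the part that bears it (a point fixed in the world has none). Each returns a list of dicts, best first, with "score" (0 to 1); they miss things now and then, are a little off and sometimes report something else, mostly with a low value. They report only what shows in the picture. A call takes as long as a camera call. They do not tell look-alikes from the thing itself.
- cams.boxes_of(picture, thing): "xy" ([column, row] in pixels, amid what is visible of it).
- cams.silhouettes(picture, thing): "mask" (384x512 bool, what is visible of it) and "xy" ([column, row] in pixels, amid what is visible of it).
- cams.pinpoint(picture, thing): "xy" ([column, row] in pixels: a listed point, or the origin of a listed thing).
The state is a dict: "t": time; "q": joint angles; "dq": joint speeds; "joint_torque": joint torques, N m; "tool_pos": TCP position; "orientation": TCP orientation; "force": force on the tool from outside, world axes, zero at the start; "wrist_torque": the same for the moment, N m; "opening": finger opening in m.
Only numpy, scipy, OpenCV 4.12 (cv2) and the standard library are available. Lean on these libraries where they do the work, as an engineer would, in place of code of your own. Each camera call takes 0.05 s, during which the arm holds its last target. There are 200 camera calls.

### The job

Two aluminium hinge blocks stand in the wooden jig: take the plug gauge from its stand and, holding it, try the bore of the block on the robot's left first and then of the one on its right, each time pushing the pin gently down, never forcing it, until its shoulder sits on the block or the pin stops for good inside the bore. Then stand the block that stopped the gauge upright in the shallow steel tray, and leave the block that lets the gauge fully in seated in its nest, with the gauge left standing in it, shoulder down, as the mark of a good one. Leave the screwdriver, the tape roll and the jar alone.

Things in the scene. Friction and masses are not known exactly. Their poses are not given: they have to be found in the camera images.
- gauge_grip (a point): centre of the handle of the plug gauge (steel, 108 mm long, 0.2 kg), to be gripped here: an upright round handle, 22 mm in diameter, reaching 28 mm above and 32 mm below this point. Below it a round shoulder 30 mm in diameter, from 32 to 38 mm below this point, then the pin, 16 mm in diameter, 42 mm long. z along the gauge, up towards the handle's end.
- gauge_tip (a point): centre of the pin's lower end face, 80 mm below gauge_grip and 42 mm below the underside of the shoulder; its edge has a 1.2 mm chamfer. z points from the tip to the handle.
- gauge: the same plug gauge; origin at the pin's lower end (as gauge_tip), z up along the handle. It starts upright in the stand with its shoulder on the stand's top.
- block_1_mid (a point): centre (half-way up) of one of the two hinge blocks, identical outside, told apart only by gauging: plain aluminium, 46 mm square, 48 mm high, 0.2-0.3 kg, loose in either nest of the jig, 14 mm of it sunk in (1 mm play all round, sides parallel to the jig's). x, y along its sides, z up. A vertical bore of 17 mm diameter opens in the middle of its top face, 24 mm above this point.
- block_2_mid (a point): centre (half-way up) of the other of the two hinge blocks, identical outside, told apart only by gauging: plain aluminium, 46 mm square, 48 mm high, 0.2-0.3 kg, loose in either nest of the jig, 14 mm of it sunk in (1 mm play all round, sides parallel to the jig's). x, y along its sides, z up. A vertical bore of 17 mm diameter opens in the middle of its top face, 24 mm above this point.
- block_1: the same block as block_1_mid; origin at the centre of its underside. In one of the two blocks (either one) the bore is reamed 17 mm right through; in the other it narrows to 12.5 mm from a depth of 28 mm on, so that the pin stops there on a rigid step, 14 mm short of its shoulder sitting on the block.
- block_2: the same block as block_2_mid; origin at the centre of its underside. In one of the two blocks (either one) the bore is reamed 17 mm right through; in the other it narrows to 12.5 mm from a depth of 28 mm on, so that the pin stops there on a rigid step, 14 mm short of its shoulder sitting on the block.
- nest_left (a point): centre of the floor of the jig's nest on the robot's left (the +y end of the jig), 10 mm above the bench. The jig is a fixed wooden plate, 84 x 210 mm, 24 mm high, its long side along y, with two square nests 48 mm wide and 14 mm deep, 110 mm apart; x, y along the jig's sides.
- nest_right (a point): centre of the floor of the nest on the robot's right (the -y end of the jig); otherwise as nest_left.
- stand_mouth (a point): centre of the mouth of the gauge stand's hole: a fixed grey plastic block, 70 x 70 mm, 52 mm high, with one vertical hole 20.4 mm in diameter and 47 mm deep in its top. This point lies at the top face, on which the gauge's shoulder rests at the start.
- tray_in (a point): centre of the inner floor of the fixed shallow steel tray for rejected blocks: 150 x 150 mm outside, walls 3 mm thick, rim 18 mm above the bench, open on top; x, y along its sides.
- screwdriver: bystander: screwdriver 200 mm long with a red handle, lying on the bench; leave alone.
- tape: bystander: roll of tape, 90 mm in diameter, 48 mm high, lying flat; leave alone.
- jar: bystander: small glass jar with a steel lid, 60 mm in diameter, 80 mm high; leave alone.
Not all that is in view belongs to the job. Leave any blue or purple look-alike of the block_1 alone.

How it is judged:
By the outcome, as a careful person would: the job done as asked, in the order asked, and still so for the second after the job is handed in, with the robot touching nothing.
It also fails if it takes over 61 s, if anything falls off the work surface, if the arm or the gripper's body presses on something with over 40 N, if the wrist force passes 120 N, or if a joint passes its speed limit or range.

## Working session

There is one attempt and no reset: what is moved stays moved. The work goes in short steps, Python scripts to look and compute and a tool call to move; the robot and the scene stay as the last step left them, time stands still between calls to the robot, and variables do not carry over. Pictures are saved under pics/ and viewed, about 8 in all and at most 12, crops included, and the job is handed in when it is done.

Besides the shell and the picture viewer there is one more tool, called after "Emit:" as name(argument=value, ...) on one line, values as JSON. step_arm: Moves the arm, as the interface text tells. Its arguments: {"type":"object","properties":{"deltas":{"type":"array"},"fingers":{"type":"number"},"grip_force":{"type":"number"}},"required":["deltas"]}

```bash
mkdir -p pics
cat > h.py <<'E'
import numpy as np, cv2
from plant import robot, cams
def ray(p,xy):
    E=np.array(p["extrinsics"]);R=E[:3,:3];t=E[:3,3]
    d=R.T@np.array([(xy[0]-p["cx"])/p["fx"],(xy[1]-p["cy"])/p["fy"],1]);return -R.T@t,d
def atz(p,xy,z):
    c,d=ray(p,xy);return c+d*(z-c[2])/d[2]
def proj(p,X):
    E=np.array(p["extrinsics"]);v=E[:3,:3]@np.array(X)+E[:3,3]
    return [p["fx"]*v[0]/v[2]+p["cx"],p["fy"]*v[1]/v[2]+p["cy"]]
def save(p,n): cv2.imwrite("pics/"+n,p["pixels"][:,:,::-1])
E
cat > a.py <<'E'
from h import *
np.set_printoptions(precision=4,suppress=True)
s=robot.read_state();print(s["t"],s["tool_pos"],s["orientation"],s["force"],s["opening"],robot.hold_point_z)
Z=dict(gauge_grip=.09,block_1_mid=.034,nest_left=.01,nest_right=.01,stand_mouth=.052,tray_in=.002,screwdriver=.01,tape=0.,jar=0.)
ims=[]
for n in("top","scene"):
    p=cams.read_camera(n);save(p,n+"0.png");ims.append(p["pixels"])
    print(n,ray(p,[256,192]))
    for k,z in Z.items():
        for d in cams.pinpoint(p,k)[:4]:
            print(k,np.round(d["score"],2),np.round(d["xy"],1),atz(p,d["xy"],z))
E
python3 a.py
```

```text
0.0 [ 0.24   -0.5493  0.2176] [-3.0734 -0.642   0.0003] [ 1.2062 -0.3231 -0.0904] 0.09296740735997451 0.0188
top (array([ 0.4362, -0.0103,  1.32  ]), array([ 0.1491,  0.0182, -0.9887]))
gauge_grip 0.46 [155.7 221.6] [0.5252 0.3076 0.09  ]
block_1_mid 0.77 [227.7 212.5] [0.5634 0.0996 0.034 ]
block_1_mid 0.61 [228.6 178.4] [0.6712 0.1008 0.034 ]
block_1_mid 0.6 [158.7 220.1] [0.5342 0.3131 0.034 ]
block_1_mid 0.59 [222.8 248.9] [0.4508 0.1105 0.034 ]
nest_left 0.64 [228.  213.4] [0.563  0.1006 0.01  ]
nest_right 0.66 [262.9 213.2] [ 0.5665 -0.0098  0.01  ]
stand_mouth 0.32 [263.5 214.7] [ 0.5577 -0.0118  0.052 ]
tray_in 0.88 [363.2 232.2] [ 0.5153 -0.328   0.002 ]
tray_in 0.63 [261.4 214.3] [ 0.5636 -0.0052  0.002 ]
screwdriver 0.62 [191.3 164.8] [0.717  0.2247 0.01  ]
tape 0.6 [316.5 152.5] [ 0.7701 -0.179   0.    ]
tape 0.18 [164.7 221.3] [0.5334 0.3022 0.    ]
jar 0.83 [264.9 160.5] [ 0.7393 -0.012   0.    ]
jar 0.18 [362.6 233.6] [ 0.5109 -0.3265  0.    ]
scene (array([ 1.3707, -0.0552,  0.6531]), array([-0.8044,  0.0654, -0.5905]))
gauge_grip 0.55 [371.1 170.4] [0.5292 0.2943 0.09  ]
block_1_mid 0.8 [299.2 230.3] [0.6754 0.0985 0.034 ]
block_1_mid 0.67 [292.2 201.4] [0.5702 0.0978 0.034 ]
block_1_mid 0.63 [292.2 172.9] [0.4468 0.1152 0.034 ]
block_1_mid 0.6 [255.2 174.3] [0.4485 0.0168 0.034 ]
nest_left 0.56 [293.  204.3] [0.551  0.1041 0.01  ]
nest_right 0.8 [248.  209.2] [ 0.5644 -0.0086  0.01  ]
stand_mouth 0.87 [365.3 182.4] [0.5256 0.2873 0.052 ]
tray_in 0.8 [116.8 205.7] [ 0.5228 -0.3319  0.002 ]
screwdriver 0.7 [364.4 257.5] [0.7432 0.2305 0.01  ]
screwdriver 0.5 [290.4 201.2] [0.5381 0.0993 0.01  ]
tape 0.91 [167.6 270.1] [ 0.7457 -0.1862  0.    ]
jar 0.65 [248.3 263.3] [ 0.736  -0.0175  0.    ]
```

```bash
ls pics
```

```text
scene0.png
top0.png
```

```bash
python3 -c "
import cv2
a=cv2.imread('pics/top0.png')[130:280,130:400];cv2.imwrite('pics/t0c.png',cv2.resize(a,None,fx=2.9,fy=2.9,interpolation=2))
a=cv2.imread('pics/scene0.png')[130:300,70:410];cv2.imwrite('pics/s0c.png',cv2.resize(a,None,fx=2.35,fy=2.35,interpolation=2))"
```

```text
(no output)
```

View pics/t0c.png

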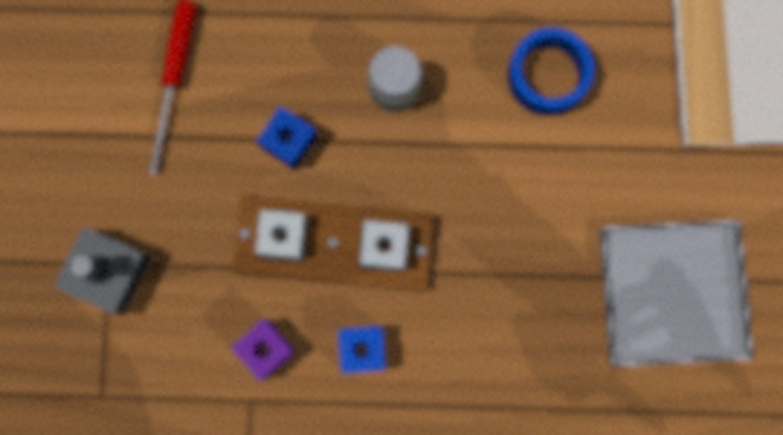

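View pics/s0c.png

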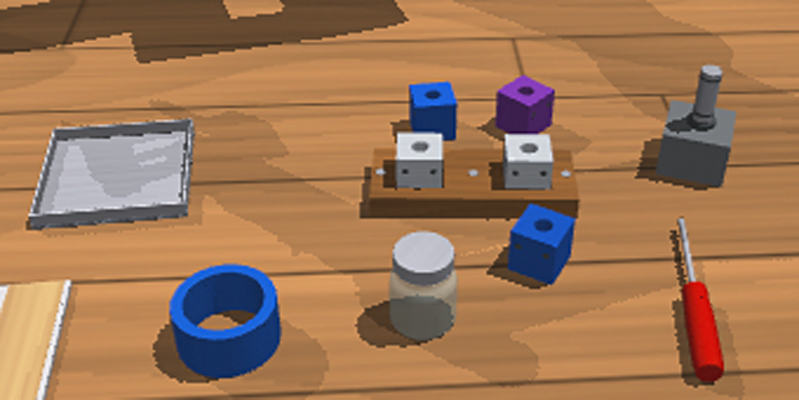

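Top view: the gauge handle top is near full-image px (159,222), the left bore near (227,210) and the right bore near (263,214). The tray is on the right, and the blue and purple look-alikes are around the jig. The networks agree on all of these.

```bash
cat >> h.py <<'E'
from scipy.spatial.transform import Rotation as Ro
np.set_printoptions(precision=4,suppress=True)
def tool(s=None):
    s=s or robot.read_state();R=Ro.from_rotvec(s["orientation"]).as_matrix();return np.array(s["tool_pos"]),R
def go(target,ang=None):
    """offset in tool axes (cm) as now, and roll to bring the tool y to world angle ang(deg)"""
    p,R=tool();a=np.degrees(np.arctan2(R[1,1],R[0,1]))
    print("off cm",R.T@(np.array(target)-p)*100,"y-ang",a,"roll",None if ang is None else np.radians(a-ang))
def bores(p,z=.058,lo=(.54,-.04),hi=(.60,.13)):
    g=cv2.cvtColor(p["pixels"],cv2.COLOR_RGB2HSV)
    return g
E
python3 - <<'E'
from h import *
p=cams.read_camera("top")
for n,xy,z in(("ghandle",(159.3,221.7),.118),("bl",(226.9,210.3),.058),("br",(262.8,214.1),.058)): print(n,atz(p,xy,z))
l=atz(p,(226.9,210.3),.058);r=atz(p,(262.8,214.1),.058);d=l-r;print(np.degrees(np.arctan2(d[1],d[0]))-90,np.linalg.norm(d))
go([.527,.30,.22],-5)
w=cams.read_camera("wrist");E=np.array(w["extrinsics"]);c=-E[:3,:3].T@E[:3,3];P,R=tool();print("cam in tool",R.T@(c-P),"\n",R.T@E[:3,:3].T,w["fx"])
E
```

```text
ghandle [0.5232 0.2899 0.118 ]
bl [0.5677 0.1003 0.058 ]
br [ 0.5589 -0.0096  0.058 ]
-4.575921072348365 0.11022815469858804
off cm [ 60.2996 -66.3998  -0.136 ] y-ang -66.40370541523359 roll -1.071696832420498
cam in tool [ 0.0682 -0.0011 -0.1656] 
 [[ 0.     -0.9703 -0.2418]
 [ 1.     -0.0002  0.0009]
 [-0.0009 -0.2418  0.9703]] 289.6501579218271
```

Emit:
step_arm(deltas=[{"offset":[3.97,-4.37,0.1],"roll":0},{"offset":[3.97,-4.37,0.1],"roll":0},{"offset":[3.97,-4.37,0.1],"roll":0},{"offset":[3.97,-4.37,0.1],"roll":0},{"offset":[3.97,-4.37,0.1],"roll":0},{"offset":[3.97,-4.37,0.1],"roll":0},{"offset":[3.97,-4.37,0.1],"roll":0},{"offset":[3.97,-4.37,0.1],"roll":0},{"offset":[3.97,-4.37,0.1],"roll":0},{"offset":[3.97,-4.37,0.1],"roll":0},{"offset":[3.97,-4.37,0.1],"roll":0},{"offset":[3.97,-4.37,0.1],"roll":0}])

```text
t: 2.6
tool_pos: [0.4673, 0.1235, 0.207]
orientation: [3.075, 0.643, 0.002]
force: [0.5, -0.8, 0.3]
opening: 0.0931
```

Emit:
step_arm(deltas=[{"offset":[3.97,-4.37,0.2],"roll":0},{"offset":[3.97,-4.37,0.2],"roll":0},{"offset":[3.97,-4.37,0.2],"roll":0},{"offset":[0,0,0],"roll":-0.18},{"offset":[0,0,0],"roll":-0.18},{"offset":[0,0,0],"roll":-0.18},{"offset":[0,0,0],"roll":-0.18},{"offset":[0,0,0],"roll":-0.18},{"offset":[0,0,0],"roll":-0.18},{"offset":[0,0,0],"roll":0}])

```text
t: 3.85
tool_pos: [0.5235, 0.2892, 0.2006]
orientation: [-2.309, -2.131, -0.0]
force: [-0.2, 0.9, 0.6]
opening: 0.0929
```

```bash
cat > g.py <<'E'
from h import *
import sys
s=robot.read_state();P,R=tool(s);print(s["t"],P,s["force"],s["opening"])
w=cams.read_camera("wrist");save(w,"w1.png")
for k,z in(("gauge_grip",.09),("stand_mouth",.052),("gauge_tip",.01)):
    for d in cams.pinpoint(w,k)[:2]: print(k,d["score"],d["xy"],atz(w,d["xy"],z))
for d in cams.silhouettes(w,"gauge")[:2]:
    m=d["mask"];r,c=np.nonzero(m);print("sil",d["score"],d["xy"],r.min(),r.max(),c.min(),c.max())
for z in(.118,.09,.058):print(z,proj(w,[.5235,.29,z]))
go([.5235,.29,.0712],-4.6)
E
python3 g.py
```

```text
3.85 [0.5235 0.2892 0.2006] [-0.226   0.9256  0.5824] 0.092935166636107
gauge_grip 0.98 [259.0, 190.3] [0.5249 0.2937 0.09  ]
stand_mouth 0.6 [261.1, 184.6] [0.527  0.2912 0.052 ]
sil 0.76 [259.6, 188.3] 169 205 247 273
0.118 [np.float64(257.7961579593865), np.float64(201.56476496659857)]
0.09 [np.float64(257.8964529315669), np.float64(194.07311854899925)]
0.058 [np.float64(257.98992175563063), np.float64(187.0913589878613)]
off cm [ 0.0775 -0.0117 12.9447] y-ang -4.664588379559685 roll -0.0011272798818443182
```

View pics/w1.png

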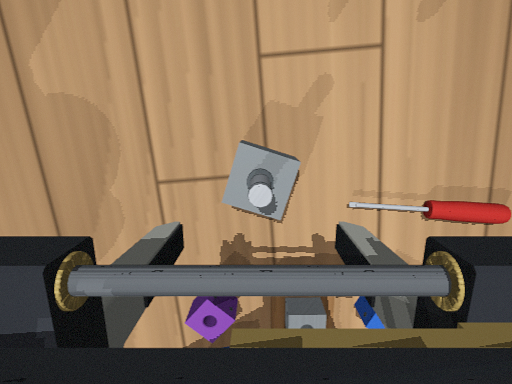

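Wrist view: the gauge handle top is at about (260,194) and its shoulder at about (260,183). The screwdriver is well clear on the right.

Run:
```python
from h import *
w=cams.read_camera("wrist")
im=cv2.cvtColor(w["pixels"],cv2.COLOR_RGB2GRAY)[160:225,230:295]
m=(im>190).astype(np.uint8)
n,l,st,ce=cv2.connectedComponentsWithStats(m)
for i in range(1,n):
    if st[i][4]>100: print(st[i],ce[i]+[230,160],atz(w,ce[i]+[230,160],.118))
print(atz(w,(260,193.5),.118), atz(w,(260,195),.118))
```

```text
[ 19  24  23  23 390] [259.6744 195.2769] [0.5256 0.2956 0.118 ]
[0.5261 0.2972 0.118 ] [0.5259 0.2958 0.118 ]
```

Emit:
step_arm(deltas=[{"offset":[-4.64,1.5,0],"roll":0},{"offset":[-4.64,1.5,0],"roll":0},{"offset":[-4.64,1.5,3.0],"roll":0},{"offset":[-4.64,1.5,3.0],"roll":0},{"offset":[0,0,0],"roll":0},{"offset":[0,0,0],"roll":0}])

```text
t: 4.9
tool_pos: [0.5688, 0.0997, 0.141]
orientation: [-2.309, -2.13, -0.001]
force: [0.6, 0.3, 0.5]
opening: 0.093
```

```bash
cat > b.py <<'E'
from h import *
import sys
s=robot.read_state();P,R=tool(s);print(s["t"],P,s["force"])
w=cams.read_camera("wrist");save(w,sys.argv[1])
im=cv2.cvtColor(w["pixels"],cv2.COLOR_RGB2GRAY)
x0,y0=200,140
m=(im[y0:250,x0:320]<110).astype(np.uint8)
n,l,st,ce=cv2.connectedComponentsWithStats(m)
for i in range(1,n):
    if 80<st[i][4]<2500: print(st[i],ce[i]+[x0,y0],atz(w,ce[i]+[x0,y0],.058))
for d in cams.pinpoint(w,"block_1_mid")[:2]: print(d["score"],d["xy"],atz(w,d["xy"],.034))
for d in cams.silhouettes(w,"block_1")[:2]:
    r=cv2.minAreaRect(np.argwhere(d["mask"])[:,::-1].astype(np.float32));print("sil",d["score"],r)
E
python3 b.py w2.png
```

```text
4.9 [0.5688 0.0997 0.141 ] [0.6241 0.3276 0.5101]
[32 25 51  5 91] [257.7473 165.7582] [0.5713 0.1323 0.058 ]
[  7  90 113  20 613] [249.2349 243.7716] [0.5576 0.0608 0.058 ]
0.88 [257.1, 192.8] [0.5682 0.1027 0.034 ]
0.6 [135.7, 183.9] [0.4528 0.1209 0.034 ]
sil 0.98 ((368.7704162597656, 183.71282958984375), (66.18519592285156, 52.49560546875), 28.73979377746582)
sil 0.95 ((171.51158142089844, 289.8848876953125), (23.748441696166992, 62.96699523925781), 32.319618225097656)
```

View pics/w2.png

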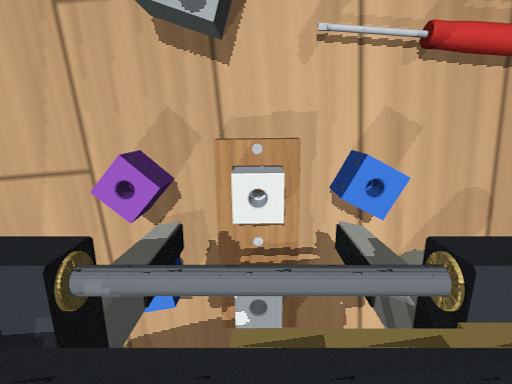

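Wrist view over the left block: its sides line up with the image axes and the bore is at about (258,198). I'll fit the bore rim, then do the same for the right block.

```bash
cat > c.py <<'E'
from h import *
import sys
def bore(w,guess,gp=9):
    im=cv2.cvtColor(w["pixels"],cv2.COLOR_RGB2GRAY).astype(float)
    x,y=map(int,guess);h=15
    k=cv2.resize(im[y-h:y+h+1,x-h:x+h+1],None,fx=4,fy=4,interpolation=cv2.INTER_CUBIC)
    m=(k<215).astype(np.uint8)
    cs,_=cv2.findContours(m,cv2.RETR_EXTERNAL,cv2.CHAIN_APPROX_NONE)
    c=min((c for c in cs if cv2.contourArea(c)>800),key=lambda c:np.hypot(*(np.array(cv2.minEnclosingCircle(c)[0])-4*h)))
    (u,v),r=cv2.minEnclosingCircle(c);e=cv2.fitEllipse(cv2.convexHull(c))
    f=lambda q:np.array([x-h,y-h])+(np.array(q)+.5)/4-.5
    print("circle",f((u,v)),r/4,"ellipse",f(e[0]),np.array(e[1])/8)
    return f(e[0])
if __name__=="__main__":
    s=robot.read_state();P,R=tool(s);w=cams.read_camera("wrist")
    print(s["t"],P);b=bore(w,eval(sys.argv[1]));X=atz(w,b,.058);print(b,X,"tool-rel",R.T@(X-P))
E
python3 c.py "(258,198)"
```

```text
5.05 [0.5693 0.1008 0.1419]
circle [256.6543 198.6892] 10.626749038696289 ellipse [256.6895 198.8547] [10.111  10.5741]
[256.6895 198.8547] [0.5686 0.1038 0.058 ] tool-rel [ 0.0029 -0.0011  0.0839]
```

Emit:
step_arm(deltas=[{"offset":[-5.5,0,0],"roll":0},{"offset":[-5.5,0,0],"roll":0},{"offset":[0,0,0],"roll":0},{"offset":[0,0,0],"roll":0}])

```text
t: 5.6
tool_pos: [0.5604, -0.0094, 0.1412]
orientation: [2.307, 2.132, 0.002]
force: [0.3, 0.5, -0.5]
opening: 0.093
```

```bash
python3 c.py "(258,198)"
python3 - <<'E'
from h import *
w=cams.read_camera("wrist");save(w,"w3.png")
print([(d["score"],d["xy"],atz(w,d["xy"],.002)) for d in cams.pinpoint(w,"tray_in")[:2]])
E
```

```text
5.6 [ 0.5604 -0.0094  0.1412]
circle [257.3875 199.1535] 10.512364387512207 ellipse [257.3304 198.9669] [10.0046 10.4865]
[257.3304 198.9669] [ 0.5602 -0.0063  0.058 ] tool-rel [ 0.003  -0.0005  0.0832]
[]
```

View pics/w3.png

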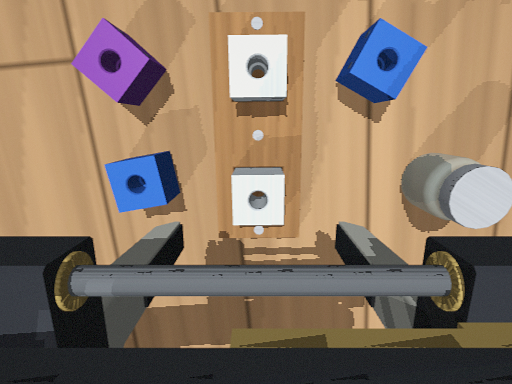

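Right block: bore at (257,199), also aligned. The yaw is good. Back to the gauge, at the same relative height, for a differential measurement.

Emit:
step_arm(deltas=[{"offset":[4.5,-0.5,-3.0],"roll":0},{"offset":[4.5,-0.5,-3.0],"roll":0},{"offset":[5.5,-1.2,0],"roll":0},{"offset":[5.5,-1.2,0],"roll":0},{"offset":[5.5,-1.2,0],"roll":0},{"offset":[4.42,-1.16,0],"roll":0},{"offset":[0,0,0],"roll":0},{"offset":[0,0,0],"roll":0}])

```text
t: 6.75
tool_pos: [0.5258, 0.293, 0.2004]
orientation: [2.305, 2.134, -0.001]
force: [-0.4, -0.4, -0.3]
opening: 0.0929
```

Run:
```python
from h import *
s=robot.read_state();P,R=tool(s);w=cams.read_camera("wrist")
print(s["t"],P)
im=w["pixels"][180:222,235:280];cv2.imwrite("pics/w4.png",cv2.resize(im[:,:,::-1],None,fx=12,fy=12,interpolation=0))
g=cv2.cvtColor(im,cv2.COLOR_RGB2GRAY)
k=cv2.resize(g,None,fx=4,fy=4,interpolation=cv2.INTER_CUBIC)
for th in(150,170,190,205):
    cs,_=cv2.findContours((k>th).astype(np.uint8),0,1);c=max(cs,key=cv2.contourArea)
    f=lambda q:np.array([235,180])+(np.array(q)+.5)/4-.5
    e=cv2.fitEllipse(c);(u,v),r=cv2.minEnclosingCircle(c);b=f(e[0]);X=atz(w,b,.118)
    print(th,b,np.array(e[1])/8,"circ",f((u,v)),r/4,"rel",R.T@(X-P),X)
```

```text
6.75 [0.5258 0.293  0.2004]
150 [250.4139 198.7061] [15.2231 20.1008] circ [248.25  198.625] 23.38037109375 rel [ 0.0034 -0.0066  0.0824] [0.5195 0.2969 0.118 ]
170 [257.5022 199.6277] [11.1229 11.6073] circ [257.5    199.9115] 11.879575729370117 rel [ 0.0026 -0.0003  0.0824] [0.5256 0.2956 0.118 ]
190 [257.5813 199.5603] [10.8636 11.1466] circ [257.5672 199.6927] 11.496070861816406 rel [ 0.0026 -0.0002  0.0824] [0.5257 0.2957 0.118 ]
205 [260.8764 206.4887] [12.7463 17.9304] circ [255.875 195.75 ] 9.782822608947754 rel [-0.0037  0.0027  0.0824] [0.5281 0.2891 0.118 ]
```

View pics/w4.png

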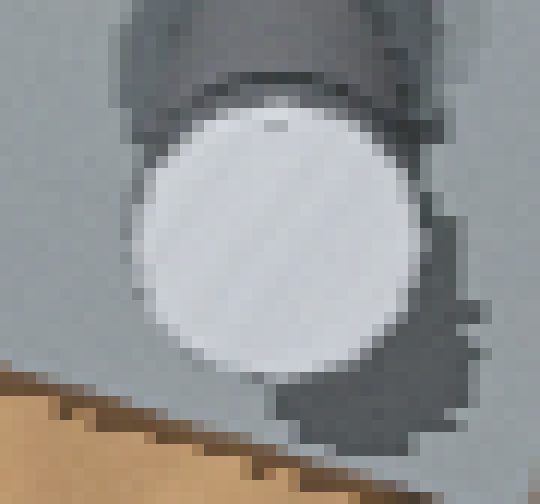

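The handle top is centred at (257.5,199.6), close to the bore pixels, so the differential offsets are good. Now grasp.

Emit:
step_arm(deltas=[{"offset":[0.13,0,4.5],"roll":0},{"offset":[0,0,4.5],"roll":0},{"offset":[0,0,3],"roll":0},{"offset":[0,0,0.92],"roll":0},{"offset":[0,0,0],"roll":0}])

```text
t: 7.42
tool_pos: [0.5266, 0.2932, 0.0717]
orientation: [-2.309, -2.131, 0.0]
force: [0.5, 0.9, 0.9]
opening: 0.0931
```

Emit:
step_arm(deltas=[{"offset":[0,0,0],"roll":0},{"offset":[0,0,0],"roll":0},{"offset":[0,0,0],"roll":0},{"offset":[0,0,0],"roll":0},{"offset":[0,0,0],"roll":0},{"offset":[0,0,0],"roll":0}], fingers=1.8, grip_force=30)

```text
t: 8.18
tool_pos: [0.5263, 0.2939, 0.0714]
orientation: [-2.307, -2.132, 0.0]
force: [-0.0, -0.4, -0.3]
opening: 0.0374
```

Run:
```python
from h import *
s=robot.read_state();P,R=tool(s);w=cams.read_camera("wrist");save(w,"w5.png")
print(s["t"],P,s["force"],s["opening"])
print(proj(w,P+R@[.0013,0,-.0188-.028]))
```

```text
8.175 [0.5263 0.2939 0.0714] [-0.0311 -0.4197 -0.2785] 0.03736068849688109
[np.float64(256.98228269053465), np.float64(275.300133378042)]
```

View pics/w5.png

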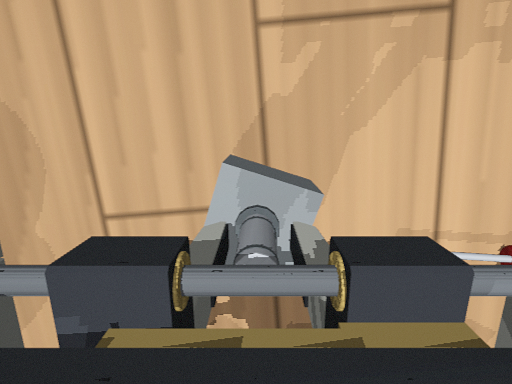

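The handle sits centred between the fingers, which are still closing (3.7 cm). Finish closing, then lift.

Emit:
step_arm(deltas=[{"offset":[0,0,0],"roll":0},{"offset":[0,0,0],"roll":0},{"offset":[0,0,0],"roll":0},{"offset":[0,0,0],"roll":0},{"offset":[0,0,-1],"roll":0},{"offset":[0,0,-2],"roll":0},{"offset":[0,0,-4],"roll":0},{"offset":[0,0,0],"roll":0}])

```text
t: 9.22
tool_pos: [0.5295, 0.2953, 0.1475]
orientation: [2.305, 2.13, 0.014]
force: [0.4, -0.3, -2.1]
opening: 0.0217
```

Run:
```python
from h import *
s=robot.read_state();P,R=tool(s);print(s["t"],P,s["force"],s["opening"])
o=[]
for n in("scene","top","wrist"):
    p=cams.read_camera(n);save(p,n+"6.png")
    for k in("gauge_tip","gauge_grip"):
        for d in cams.pinpoint(p,k)[:1]: print(n,k,d["score"],d["xy"],"pred",proj(p,P+R@[.0013,0,.0612 if k[6]=="t" else -.0188]))
```

```text
9.225 [0.5295 0.2953 0.1475] [ 0.4276 -0.3125 -2.1381] 0.021662110118952867
scene gauge_tip 0.45 [372.7, 169.4] pred [np.float64(371.9417491435347), np.float64(171.8256007794744)]
scene gauge_grip 0.72 [377.6, 145.8] pred [np.float64(377.7278286340066), np.float64(143.07740244616812)]
top gauge_tip 0.62 [163.8, 224.2] pred [np.float64(159.72538169336113), np.float64(220.16286121206434)]
top gauge_grip 0.43 [152.4, 218.1] pred [np.float64(152.8310926465017), np.float64(218.04393156724683)]
wrist gauge_tip 0.97 [262.5, 207.1] pred [np.float64(263.5291856405188), np.float64(207.54876018153053)]
wrist gauge_grip 0.66 [259.3, 250.6] pred [np.float64(264.33601705052274), np.float64(251.8377157697025)]
```

Emit:
step_arm(deltas=[{"offset":[0,0,0],"roll":0},{"offset":[-4,1.2,0],"roll":0},{"offset":[-4,1.2,0],"roll":0},{"offset":[-4,1.2,0],"roll":0},{"offset":[-4,1.2,0],"roll":0},{"offset":[-2.0,0.6,0],"roll":0},{"offset":[-0.99,0.29,0],"roll":0},{"offset":[0,0,0],"roll":0},{"offset":[0,0,0],"roll":0},{"offset":[0,0,0],"roll":0}])

```text
t: 10.92
tool_pos: [0.5678, 0.1012, 0.1414]
orientation: [-2.306, -2.133, -0.0]
force: [0.7, 0.0, -2.5]
opening: 0.0215
```

Run:
```python
from h import *
s=robot.read_state();P,R=tool(s);print(s["t"],P,s["force"],s["opening"],R)
p=cams.read_camera("wrist")
cv2.imwrite("pics/w7.png",cv2.resize(p["pixels"][140:300,150:365,::-1],None,fx=3.5,fy=3.5,interpolation=2))
for d in cams.pinpoint(p,"gauge_tip")[:1]:print(d["score"],d["xy"],"pred",proj(p,P+R@[.0013,0,.0612]))
print("bore pred",proj(p,[.5686,.1038,.058]),"TCP",P)
go([P[0],P[1],.1192])
```

```text
10.925 [0.5678 0.1012 0.1414] [ 0.6535  0.018  -2.4505] 0.021549116331725696 [[ 0.0776  0.997  -0.0002]
 [ 0.997  -0.0776  0.0002]
 [ 0.0002 -0.0002 -1.    ]]
0.75 [256.9, 295.0] pred [np.float64(257.7771321696495), np.float64(207.83836600621908)]
bore pred [np.float64(258.5100203341527), np.float64(199.26716643545055)] TCP [0.5678 0.1012 0.1414]
off cm [ 0.027  -0.0103  2.2242] y-ang -4.465904548869184 roll None
```

View pics/w7.png

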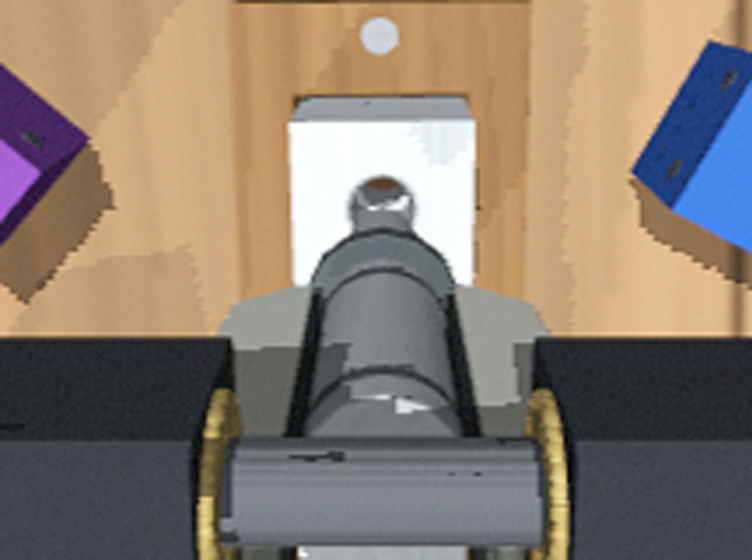

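The pin and bore line up across the columns (crop x about 383 for both). Lower gently.

Emit:
step_arm(deltas=[{"offset":[0,0,1.0],"roll":0},{"offset":[0,0,0.8],"roll":0},{"offset":[0,0,0.2],"roll":0},{"offset":[0,0,0.15],"roll":0},{"offset":[0,0,0.15],"roll":0},{"offset":[0,0,0.1],"roll":0},{"offset":[0,0,0],"roll":0}])

```text
t: 11.9
tool_pos: [0.5684, 0.1004, 0.118]
orientation: [2.307, 2.132, 0.002]
force: [-0.5, 1.4, 0.9]
opening: 0.0215
```

Emit:
step_arm(deltas=[{"offset":[0,0,0.1],"roll":0},{"offset":[0,0,0.1],"roll":0},{"offset":[0,0,0],"roll":0}])

```text
t: 12.28
tool_pos: [0.5678, 0.1, 0.1149]
orientation: [-2.307, -2.132, 0.001]
force: [0.4, 1.3, -2.1]
opening: 0.0216
```

Emit:
step_arm(deltas=[{"offset":[0.04,0,0.35],"roll":0},{"offset":[0,0,0.35],"roll":0},{"offset":[0,0,0.35],"roll":0},{"offset":[0,0,0.35],"roll":0},{"offset":[0,0,0.35],"roll":0},{"offset":[0,0,0.25],"roll":0},{"offset":[0,0,0],"roll":0}])

```text
t: 13.15
tool_pos: [0.5679, 0.1005, 0.0951]
orientation: [-2.307, -2.132, 0.001]
force: [0.1, 1.2, -2.6]
opening: 0.0217
```

Emit:
step_arm(deltas=[{"offset":[0,0,0.15],"roll":0},{"offset":[0,0,0.15],"roll":0},{"offset":[0,0,0.15],"roll":0},{"offset":[0,0,0.1],"roll":0},{"offset":[0,0,0],"roll":0}])

```text
t: 13.78
tool_pos: [0.5683, 0.1006, 0.091]
orientation: [2.307, 2.132, 0.001]
force: [-3.6, 1.7, 5.7]
opening: 0.0215
```

Emit:
step_arm(deltas=[{"offset":[0,0,0.1],"roll":0},{"offset":[0,0,0.1],"roll":0},{"offset":[0,0,0],"roll":0}])

```text
t: 14.15
tool_pos: [0.5686, 0.1007, 0.0907]
orientation: [2.307, 2.132, 0.002]
force: [-8.3, -0.3, 17.8]
opening: 0.0217
```

The left block stopped the pin at 28 mm depth (TCP 0.091; the force rose with no further travel). Withdraw and try the right block.

Emit:
step_arm(deltas=[{"offset":[0,0,-0.3],"roll":0},{"offset":[0,0,-1],"roll":0},{"offset":[0,0,-1.5],"roll":0},{"offset":[0,0,-1.5],"roll":0},{"offset":[0,0,-0.9],"roll":0},{"offset":[0,0,0],"roll":0},{"offset":[-4,0.02,0],"roll":0},{"offset":[-4,0.02,0],"roll":0},{"offset":[-2,0.02,0],"roll":0},{"offset":[-1.01,0,0],"roll":0},{"offset":[0,0,0],"roll":0},{"offset":[0,0,0],"roll":0}])

```text
t: 15.65
tool_pos: [0.56, -0.0083, 0.1398]
orientation: [-2.306, -2.133, -0.0]
force: [1.0, 0.5, -2.1]
opening: 0.0214
```

Run:
```python
from h import *
s=robot.read_state();P,R=tool(s);print(s["t"],P,s["force"],s["opening"])
p=cams.read_camera("wrist")
cv2.imwrite("pics/w8.png",cv2.resize(p["pixels"][140:300,150:365,::-1],None,fx=3.5,fy=3.5,interpolation=2))
```

```text
15.65 [ 0.56   -0.0083  0.1398] [ 1.0218  0.4613 -2.1392] 0.02137756360392438
```

View pics/w8.png

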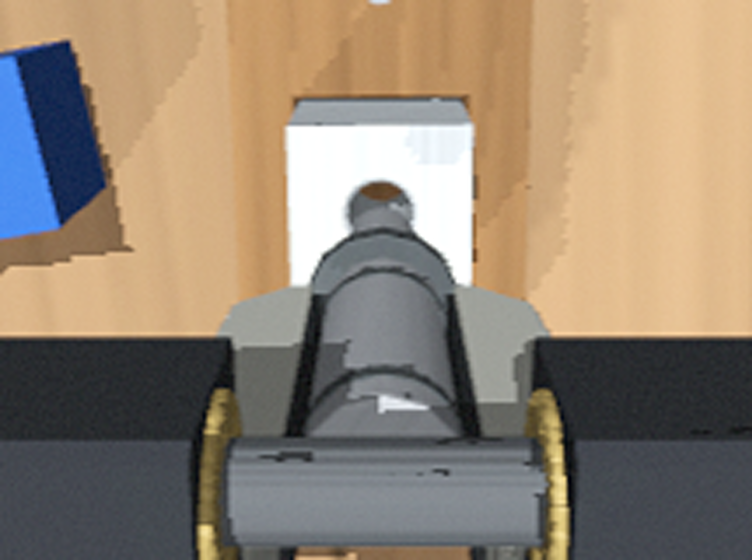

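Over the right block the bore is at crop x about 380 and the pin at about 382, so I'll shift slightly and lower gently.

Emit:
step_arm(deltas=[{"offset":[-0.02,-0.04,1.0],"roll":0},{"offset":[0,0,0.6],"roll":0},{"offset":[0,0,0.2],"roll":0},{"offset":[0,0,0.15],"roll":0},{"offset":[0,0,0.15],"roll":0},{"offset":[0,0,0.1],"roll":0},{"offset":[0,0,0],"roll":0}])

```text
t: 16.58
tool_pos: [0.5597, -0.0094, 0.1181]
orientation: [2.307, 2.132, 0.0]
force: [0.3, 0.7, -1.9]
opening: 0.0213
```

Emit:
step_arm(deltas=[{"offset":[0,0,0.1],"roll":0},{"offset":[0,0,0.1],"roll":0},{"offset":[0,0,0.1],"roll":0},{"offset":[0,0,0.1],"roll":0},{"offset":[0,0,0],"roll":0}])

```text
t: 17.2
tool_pos: [0.5595, -0.0094, 0.1137]
orientation: [-2.307, -2.132, 0.0]
force: [0.2, 1.1, -2.5]
opening: 0.0215
```

Emit:
step_arm(deltas=[{"offset":[0,0,0.35],"roll":0},{"offset":[0,0,0.4],"roll":0},{"offset":[0,0,0.4],"roll":0},{"offset":[0,0,0.4],"roll":0},{"offset":[0,0,0.3],"roll":0},{"offset":[0,0,0.15],"roll":0},{"offset":[0,0,0.15],"roll":0},{"offset":[0,0,0.15],"roll":0},{"offset":[0,0,0.1],"roll":0},{"offset":[0,0,0],"roll":0}])

```text
t: 18.45
tool_pos: [0.5595, -0.0094, 0.0898]
orientation: [-2.307, -2.132, 0.0]
force: [0.5, 1.2, -1.6]
opening: 0.0217
```

Past 28 mm with no resistance. On to the shoulder (TCP about 0.077).

Emit:
step_arm(deltas=[{"offset":[0,0,0.2],"roll":0},{"offset":[0,0,0.3],"roll":0},{"offset":[0,0,0.3],"roll":0},{"offset":[0,0,0.2],"roll":0},{"offset":[0,0,0.1],"roll":0},{"offset":[0,0,0.1],"roll":0},{"offset":[0,0,0],"roll":0}])

```text
t: 19.32
tool_pos: [0.5596, -0.0094, 0.0778]
orientation: [-2.307, -2.132, -0.0]
force: [0.5, 3.7, -2.0]
opening: 0.0216
```

Emit:
step_arm(deltas=[{"offset":[0,0,0.05],"roll":0},{"offset":[0,0,0.1],"roll":0},{"offset":[0,0,0],"roll":0},{"offset":[0,0,0],"roll":0}])

```text
t: 19.82
tool_pos: [0.5597, -0.0093, 0.0773]
orientation: [2.307, 2.132, 0.0]
force: [-3.0, 4.4, 6.1]
opening: 0.0213
```

The shoulder is seated on the right block (TCP 0.0773, contact force rising). Release and go up.

Emit:
step_arm(deltas=[{"offset":[0,0,0],"roll":0},{"offset":[0,0,0],"roll":0},{"offset":[0,0,0],"roll":0},{"offset":[0,0,0],"roll":0},{"offset":[0,0,0],"roll":0},{"offset":[0,0,-2],"roll":0},{"offset":[0,0,-4],"roll":0},{"offset":[0,0,-4],"roll":0},{"offset":[0,0,-2],"roll":0},{"offset":[0,0,0],"roll":0}], fingers=9.0)

```text
t: 21.08
tool_pos: [0.5608, -0.0096, 0.1987]
orientation: [2.305, 2.13, 0.004]
force: [-0.6, -0.3, -0.0]
opening: 0.0904
```

Emit:
step_arm(deltas=[{"offset":[5.5,0,0],"roll":0},{"offset":[5.5,0,0],"roll":0},{"offset":[0,0,0],"roll":0},{"offset":[0,0,0],"roll":0}])

```text
t: 21.58
tool_pos: [0.5673, 0.0999, 0.1946]
orientation: [-2.306, -2.132, 0.004]
force: [0.3, 0.3, 0.5]
opening: 0.09
```

Run:
```python
from h import *
s=robot.read_state();P,R=tool(s);print(s["t"],P,s["force"],s["opening"])
p=cams.read_camera("wrist");q=cams.read_camera("scene");t=cams.read_camera("top")
a=q["pixels"][140:250,80:400];b=p["pixels"][140:384,130:385]
a=cv2.resize(a,(800,275));save(p,"w9f.png")
cv2.imwrite("pics/c9.png",np.vstack([a,cv2.copyMakeBorder(cv2.resize(b,(340,325)),0,0,0,460,0)])[:,:,::-1])
print([(d["score"],d["xy"],atz(p,d["xy"],.034)) for d in cams.pinpoint(p,"block_1_mid")[:2]])
for n,x in(("scene",q),("top",t)):
    print(n,[(d["score"],d["xy"],atz(x,d["xy"],.003)) for d in cams.pinpoint(x,"tray_in")[:1]])
    for d in cams.silhouettes(x,"tray_in")[:1]:
        r=cv2.minAreaRect(np.argwhere(d["mask"])[:,::-1].astype(np.float32));c=cv2.boxPoints(r)
        print(d["score"],r,"\n",np.array([atz(x,v,.018) for v in c]))
go([P[0],P[1],.034])
```

```text
21.575 [0.5673 0.0999 0.1946] [0.2696 0.3104 0.5436] 0.08999379280563964
[(0.96, [159.2, 178.8], array([0.4545, 0.1151, 0.034 ])), (0.79, [259.5, 181.6], array([0.5687, 0.1029, 0.034 ]))]
scene [(0.69, [114.3, 203.4], array([ 0.5144, -0.3394,  0.003 ]))]
0.67 ((117.45430755615234, 203.36041259765625), (41.96451187133789, 69.82211303710938), 85.91438293457031) 
 [[ 0.4509 -0.4329  0.018 ]
 [ 0.4373 -0.2576  0.018 ]
 [ 0.6092 -0.2289  0.018 ]
 [ 0.6181 -0.3836  0.018 ]]
top [(0.87, [362.9, 233.7], array([ 0.5105, -0.3268,  0.003 ]))]
0.68 ((265.0, 157.0), (22.0, 18.0), 90.0) 
 [[ 0.7822  0.0179  0.018 ]
 [ 0.7836 -0.04    0.018 ]
 [ 0.7115 -0.0416  0.018 ]
 [ 0.71    0.0159  0.018 ]]
off cm [ 0.0297 -0.1089 16.2504] y-ang -4.583382872905638 roll None
```

View pics/c9.png

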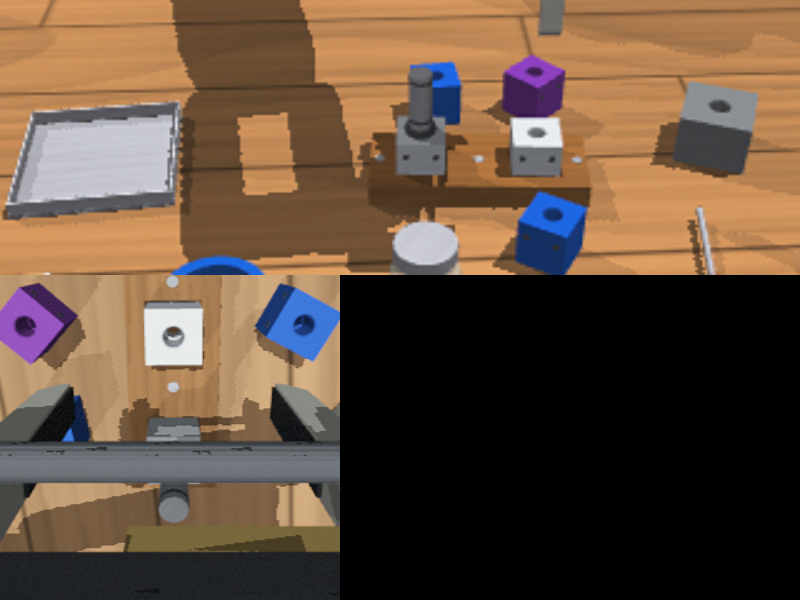

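The gauge stands shoulder-down in the right block. The bad left block is centred under the gripper. Narrow the opening to clear the look-alikes, descend and grip.

Emit:
step_arm(deltas=[{"offset":[0,0,4],"roll":0},{"offset":[0,0,4],"roll":0},{"offset":[0,0,2],"roll":0},{"offset":[0,0,2],"roll":0},{"offset":[0,0,2],"roll":0},{"offset":[0,0,1.5],"roll":0},{"offset":[0,0,0.8],"roll":0},{"offset":[0,0,0],"roll":0},{"offset":[0,0,0],"roll":0}], fingers=6.6)

```text
t: 23.1
tool_pos: [0.5689, 0.1003, 0.0342]
orientation: [2.307, 2.132, 0.002]
force: [0.3, 0.6, -0.1]
opening: 0.066
```

Emit:
step_arm(deltas=[{"offset":[0,0,0],"roll":0},{"offset":[0,0,0],"roll":0},{"offset":[0,0,0],"roll":0},{"offset":[0,0,0],"roll":0},{"offset":[0,0,0],"roll":0},{"offset":[0,0,0],"roll":0}], fingers=4.2, grip_force=35)

```text
t: 23.85
tool_pos: [0.5681, 0.1003, 0.0338]
orientation: [-2.307, -2.132, 0.0]
force: [-3.2, 0.3, 6.6]
opening: 0.0456
```

Emit:
step_arm(deltas=[{"offset":[0,0,-0.5],"roll":0},{"offset":[0,0,-1.5],"roll":0},{"offset":[0,0,-3],"roll":0},{"offset":[0,0,-4],"roll":0},{"offset":[0,0,-4],"roll":0},{"offset":[0,0,-3],"roll":0},{"offset":[0,0,-1],"roll":0},{"offset":[0,0,0],"roll":0}])

```text
t: 24.85
tool_pos: [0.5686, 0.1001, 0.2039]
orientation: [2.307, 2.131, 0.001]
force: [0.8, -0.5, -2.8]
opening: 0.0456
```

Emit:
step_arm(deltas=[{"offset":[-2.5,-0.1,0],"roll":0},{"offset":[-4.6,-0.2,0],"roll":0},{"offset":[-4.6,-0.2,0],"roll":0},{"offset":[-4.6,-0.2,0],"roll":0},{"offset":[-4.6,-0.2,0],"roll":0},{"offset":[-4.6,-0.2,0],"roll":0},{"offset":[-4.6,-0.2,0],"roll":0},{"offset":[-4.6,-0.2,0],"roll":0},{"offset":[-4.6,-0.2,0],"roll":0},{"offset":[-3,-0.2,0],"roll":0},{"offset":[-1.1,0,0],"roll":0},{"offset":[0,0,0],"roll":0}])

```text
t: 26.35
tool_pos: [0.5145, -0.3306, 0.2018]
orientation: [-2.306, -2.129, 0.0]
force: [-0.3, 0.1, -2.1]
opening: 0.0457
```

Run:
```python
from h import *
s=robot.read_state();P,R=tool(s);print(s["t"],P,s["force"],s["opening"])
p=cams.read_camera("wrist");q=cams.read_camera("scene")
a=cv2.resize(q["pixels"][110:300,40:400],(568,300));b=cv2.resize(p["pixels"],(400,300))
cv2.imwrite("pics/c10.png",np.vstack([a,cv2.copyMakeBorder(b,0,0,0,168,0)])[:,:,::-1])
for x in(p,q): print([(d["score"],d["xy"],atz(x,d["xy"],.003)) for d in cams.pinpoint(x,"tray_in")[:1]])
```

```text
26.35 [ 0.5145 -0.3306  0.2018] [-0.3142  0.0569 -2.122 ] 0.04565029937485498
[(0.7, [261.6, 172.8], array([ 0.519 , -0.3236,  0.003 ]))]
[(0.58, [117.7, 203.6], array([ 0.5157, -0.3309,  0.003 ]))]
```

View pics/c10.png

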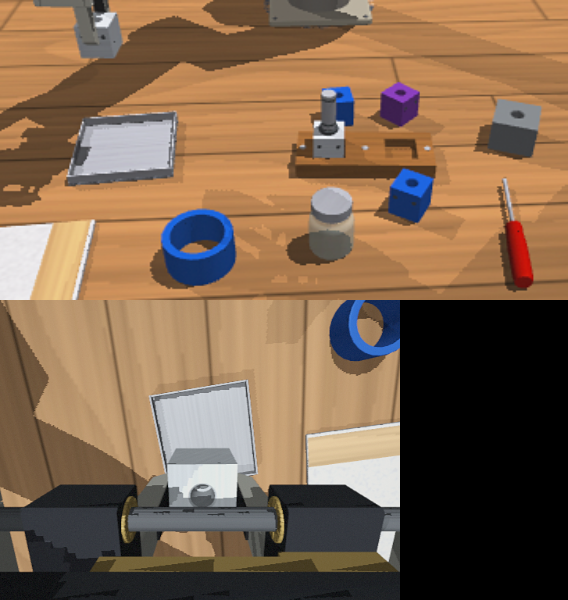

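The block hangs over the tray, and the tray centre agrees with the cameras at about (.517,-.328). The gauge is still standing in the right block. Lower.

Emit:
step_arm(deltas=[{"offset":[0.3,0.2,3],"roll":0},{"offset":[0,0,4],"roll":0},{"offset":[0,0,4],"roll":0},{"offset":[0,0,3],"roll":0},{"offset":[0,0,2],"roll":0},{"offset":[0,0,0.6],"roll":0},{"offset":[0,0,0.3],"roll":0},{"offset":[0,0,0.2],"roll":0},{"offset":[0,0,0.15],"roll":0},{"offset":[0,0,0],"roll":0}])

```text
t: 27.8
tool_pos: [0.5175, -0.3284, 0.0314]
orientation: [2.307, 2.131, 0.0]
force: [0.4, 0.1, -3.2]
opening: 0.0458
```

Emit:
step_arm(deltas=[{"offset":[0,0,0.15],"roll":0},{"offset":[0,0,0.15],"roll":0},{"offset":[0,0,0.1],"roll":0},{"offset":[0,0,0],"roll":0}])

```text
t: 28.3
tool_pos: [0.5173, -0.3281, 0.0269]
orientation: [-2.307, -2.132, 0.0]
force: [0.5, -0.2, -2.0]
opening: 0.0458
```

Emit:
step_arm(deltas=[{"offset":[0,0,0.1],"roll":0},{"offset":[0,0,0.05],"roll":0},{"offset":[0,0,0],"roll":0}])

```text
t: 28.68
tool_pos: [0.5175, -0.3283, 0.0268]
orientation: [2.307, 2.132, -0.0]
force: [-5.0, 3.2, 8.1]
opening: 0.0458
```

Down on the tray floor (about 10 N contact). Ease off slightly, release and go up.

Emit:
step_arm(deltas=[{"offset":[0,0,-0.1],"roll":0},{"offset":[0,0,0],"roll":0}])

```text
t: 28.92
tool_pos: [0.5175, -0.3283, 0.0269]
orientation: [2.307, 2.132, 0.0]
force: [-0.9, 1.0, 2.8]
opening: 0.046
```

Emit:
step_arm(deltas=[{"offset":[0,0,0],"roll":0},{"offset":[0,0,0],"roll":0},{"offset":[0,0,0],"roll":0},{"offset":[0,0,0],"roll":0},{"offset":[0,0,0],"roll":0},{"offset":[0,0,-1],"roll":0},{"offset":[0,0,-3],"roll":0},{"offset":[0,0,-5],"roll":0},{"offset":[0,0,-5],"roll":0},{"offset":[0,0,-4],"roll":0},{"offset":[0,0,0],"roll":0}], fingers=7.5)

```text
t: 30.3
tool_pos: [0.5195, -0.3297, 0.2126]
orientation: [2.301, 2.126, 0.003]
force: [-0.6, -0.1, -0.2]
opening: 0.0751
```

Run:
```python
from h import *
s=robot.read_state();P,R=tool(s);print(s["t"],P,s["force"],s["opening"])
p=cams.read_camera("wrist");q=cams.read_camera("scene")
a=cv2.resize(q["pixels"][110:300,40:400],(568,300));b=cv2.resize(p["pixels"],(400,300))
cv2.imwrite("pics/c11.png",np.vstack([a,cv2.copyMakeBorder(b,0,0,0,168,0)])[:,:,::-1])
```

```text
30.3 [ 0.5195 -0.3297  0.2126] [-0.5576 -0.0987 -0.184 ] 0.07511976202481377
```

View pics/c11.png

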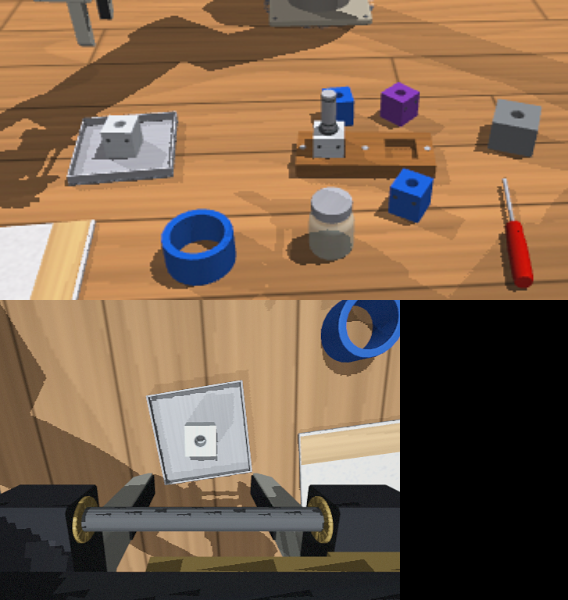

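The block stands upright in the tray. The gauge stands shoulder-down in the right block, which is still in its nest. The bystanders have not moved. Hand in.

```bash
python3 -c "
from plant import robot
print(robot.close_job())"
```

```text
the job is handed in; nothing more can be done
None
```

The job is done and handed in at about 30 s of the 61 s allowed.

- **Left block, tried first:** the pin stopped for good about 28 mm deep. The upward force rose to about 18 N with no further travel. I then stood this block upright in the steel tray.
- **Right block, tried second:** the pin went fully in and the shoulder sat on the block, with TCP at 0.077 m where 0.077 m was expected. I released the gauge there, and the block stayed in its nest.

My last pictures, from the scene and wrist cameras, show the rejected block upright inside the tray, clear of its walls. They also show the gauge standing shoulder-down in the right block, with the gripper clear. The screwdriver, tape roll, jar and the blue and purple look-alikes appear unmoved.

The cameras disagreed by 3–6 mm in y on where the gauge and bores stood. I aligned the pin by comparing gauge and bore in the wrist camera, then relied on contact force. No check failed.

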